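# Unclip the rinse head and stand it in the tray

## Task

Take the clip-on rinse head off its bench post for cleaning: hold its square release button down on the top while you draw the head straight off the open end of the saddle, then stand it gently, upright on its own feet, in the metal tray and let go. Press only as hard as the button needs, never wrench the head against its post, and leave the jars, the bottle and the carton where they are.

Things in the scene. Friction and masses are not known exactly. Their poses are not given: they have to be found in the camera images.
- head_mid (a point): middle of the clip-on rinse head (loose, 0.2 kg): grey saddle-shaped body, 50 mm long (its x) by 41 wide (y), brass jet reaching 24 mm farther in front (-x). The point is 27 mm above the two side skirts that are its feet and 5 mm below its flat top. A square black release button stands over the middle of the top.
- button_foot (a point): point of the head's flat top, on the button's axis. The button, 24x24 mm and 32 tall, sides along the head's x and y, can be gripped by its sides. It telescopes on its plunger, held by friction (3 N): at the start its underside is 7 to 16 mm above this point; how much is not reported and must be felt. It draws out up to 9 mm when the head is lifted by it.
- saddle (a point): top of the post's saddle, 85 mm high, under the middle of the clipped head. Pressed, the button first slips down till it bottoms, then drives the plunger about 6 mm against its spring (5 N rising to 9 N) to a hard stop. Only near that stop is the plunger's cross-pin clear of the catches under the saddle; let go, it springs back. Keep pushing with 10 to 14 N all along the pull.
- post: bench post, screwed down: foot 112x90x12 mm, upright at the back (its +x, top 97 mm high), saddle of two steel bars pointing to its -x; the head sits over them, x axes parallel, 1.5 mm play each side, and comes off level along -x: two catches within the first 30 mm, clear of the bars after 54 mm; drag about 10 N. Origin on the worktop under the clipped head's middle, z up.
- tray: open steel tray, fixed, 160 mm (its x) by 110 mm (its y), rim 20 mm high, floor and walls 4 mm thick. Origin at the centre of its underside; z up.
- stain_jar: lidded glass jar, 58 mm across, 97 mm tall; bystander; origin at the centre of its underside
- specimen_cup: white-lidded specimen cup, 58 mm across, 75 mm tall; bystander; origin at the centre of its underside
- coverslips: small carton, 34x34x22 mm; bystander; origin at the centre of its underside
- wash: squeeze wash bottle with a bent spout, 193 mm tall; bystander; origin on its underside

How it is judged:
On the way:
1. the head is drawn off level along the saddle, past the catches, still at saddle height (x of head_mid in the frame of post between -0.075 and -0.036 m and y of head_mid in the frame of post between -0.012 and 0.012 m and z of head_mid in the frame of post between 0.08 and 0.105 m).
At the end, for the whole second after the job is handed in: The head stands upright (within 7 degrees) on its own feet on the tray's floor (its middle 25 to 37 mm above the tray's underside and inside the walls), at rest and released (x of head_mid in the frame of tray between -0.07 and 0.07 m and y of head_mid in the frame of tray between -0.05 and 0.05 m and z of head_mid in the frame of tray between 0.025 and 0.037 m and angle between head_mid's own z axis and vertical below 0.12 rad and linear speed of head below 0.02 m/s and contact force between the fingers and head below 0.1 N); the robot touches nothing.
It fails at once if the head is pressed or wrenched against its post with more than 38 N (contact force between head and post above 38 N).
It fails at once if the head is set down on the tray with more than 30 N (contact force between head and tray above 30 N).
It fails at once if a jar, the bottle or the carton is moved by more than 30 mm or tipped (distance of any of stain_jar, specimen_cup, coverslips, wash from where it was at the start of the episode above 0.03 m or angle between any of stain_jar, specimen_cup, coverslips, wash's own z axis and vertical above 0.35 rad).
It also fails if it takes over 70 s, if anything falls off the work surface, if the arm or the gripper's body presses on something with over 40 N, if the wrist force passes 120 N, or if a joint passes its speed limit or range.

## Robot

A 6-joint arm with a two-finger parallel gripper is mounted at the origin on a cart in front of the work surface, level with it; the furniture and walls round the work are solid. World frame = base frame: x ahead of the robot, y to its left, z up, the work surface at z = 0. Lengths are in m, angles in rad, forces in N, time in s.
With the tool pointing down it reaches from about 0.3 to 0.775 m from the base axis. Payload 14.6 kg.
Tool frame: the origin (TCP) lies at the very end of the fingers, on their centre line; the grasp point (between the pads) lies 19 mm behind it (ctrl.grasp_offset is the distance from the TCP to the grasp point, in m); x points along the fingers, y is the direction in which the jaws open and shut, and the axes are right-handed (so a half turn about x gives the same grasp; the last joint's range is limited). The gripper opens to 94 mm and grips with 3 to 60 N. Pads are 16 mm wide; open, the fingers measure 119 mm over their backs; the gripper's body (75 mm by 177 mm) begins 78 mm behind the grasp point.
Start: joints at [-1.27, 0.3, 1.521, -0, 1.321, -0.067], TCP at [0.198, -0.513, 0.205] pointing down, gripper open.
Joint ranges: [-3.03, 3.03], [-0.79, 2.21], [0.23, 2.52], [-1.04, 4.18], [0, 3.07], [-2.55, 2.55]. Speed limits (rad/s): [2.22, 2.22, 2.57, 3.14, 3.14, 3.14].

## Interface

Orientations are given as [roll, pitch, yaw] about the fixed x, y, z axes, in that order (R = Rz(yaw) Ry(pitch) Rx(roll)).
In Python, from station import ctrl gives the robot as it stands. The module is installed in compiled form; this text tells all that it offers.
- The arm moves only by the tool send_rows, never from a script. Its argument "rows" is a list that holds one entry, the list of rows, each a list of 4 numbers: the shift along the world's x, y, z in mm, then the turn about the world's z in rad. A call has 1 to 12 rows; each row shifts and turns the commanded pose from where the row before left it; what a row does not reach is not made up. A row lasts 1/10 s, in which the tool goes at most 50 mm and 8.59 degrees, less where a joint would pass 70% of its speed; a pose out of reach is approached as far as the arm can. A call is refused whole if a number of a shift passes 50 or a number of a turn 0.15, either way. A call with a gripper value outside its range is refused whole. "grip" is the gripper's target within -1 to 1 (shut at 1, half-way at 0, fully open at -1), set as the call begins (left out, the last holds). The fingers move at their own pace and stop on an object; "newtons" is the grip in N (left out, the last holds). Time passes only in rows, so rows that do not move let the fingers close. It gives the time, the measured TCP pose, the force and the opening at its end, in the units of the state.
- ctrl.get_obs(): the state, without advancing time (a new reading comes with each control period).
- ctrl.camera(name): name is "side" or "top" or "wrist"; returns (picture, depth): 384x512x3 uint8, red, green, blue; 384x512 float32, m along the optical axis (not along the pixel's ray), 0 where there is no reading.
- ctrl.camera_params(name): a dict with "vertical_fov" (degrees; the focal length in pixels is half the picture's height over the tangent of half this angle, whatever the lens; pixels are square), "cx", "cy" (the principal point, pixels), "cam_to_world" (4x4, takes a point from camera to world coordinates); the wrist camera has in their place "mount" (4x4, takes a point from camera to tool coordinates, whose origin is the TCP and whose axes are the tool frame's). Camera axes: x right, y up, looking along -z (the intrinsics and any distortion apply to the point x, -y, -z); pixel columns grow to the right and rows downward; lengths in m; the calibration is good to about 2 mm. A picture is of the moment at which its call begins: read the wrist's pose just before it. camera_params takes no time and is no camera call.
- ctrl.hand_in(): hands the job in, once; it reports no verdict.
The state is a dict: "time_s": time; "qpos": joint angles; "joint_vel": joint speeds; "tau": joint torques, N m; "ee_pos": TCP position; "eef_rot": TCP orientation; "force": force on the tool from outside, world axes, zero at the start; "moment": the same for the moment, N m; "grip_width": finger opening in m.
Only numpy, scipy, OpenCV 4.12 (cv2) and the standard library are available. Lean on these libraries where they do the work, as an engineer would, in place of code of your own. Each camera call takes 0.05 s, during which the arm holds its last target.

## Working session

There is one attempt and no reset: what is moved stays moved. The work goes in short steps, Python scripts to look and compute and a tool call to move; the robot and the scene stay as the last step left them, time stands still between calls to the robot, and variables do not carry over. Pictures are saved under pics/ and viewed, and the job is handed in when it is done.

Besides the shell and the picture viewer there is one more tool, called after "Call:" by a JSON object that holds its "name" and its "arguments". send_rows: Moves the arm, as the interface text tells. Its arguments: {"type":"object","properties":{"rows":{"type":"array"},"grip":{"type":"number"},"newtons":{"type":"number"}},"required":["rows"]}

```bash
mkdir -p pics; cat > h.py <<'E'
import numpy as np, cv2
from station import ctrl
from scipy.spatial.transform import Rotation as R
def snap(n,tag):
    o=ctrl.get_obs(); p=ctrl.camera_params(n); im,d=ctrl.camera(n)
    if 'cam_to_world' in p: T=np.array(p['cam_to_world'])
    else:
        W=np.eye(4);W[:3,:3]=R.from_euler('xyz',o['eef_rot']).as_matrix();W[:3,3]=o['ee_pos'];T=W@np.array(p['mount'])
    cv2.imwrite(f'pics/{tag}.png',cv2.cvtColor(im,cv2.COLOR_RGB2BGR))
    np.savez(f'pics/{tag}.npz',im=im,d=d,T=T,f=192/np.tan(np.radians(p['vertical_fov'])/2),c=[p['cx'],p['cy']])
    return p
def load(tag):
    z=np.load(f'pics/{tag}.npz'); return z
def cloud(z):
    v,u=np.mgrid[:384,:512]; d=z['d']; f=z['f'];c=z['c']
    P=np.stack([(u-c[0])/f*d,-(v-c[1])/f*d,-d],-1)
    return P@z['T'][:3,:3].T+z['T'][:3,3]
def onplane(z,u,v,h):
    r=z['T'][:3,:3]@np.array([(u-z['c'][0])/z['f'],-(v-z['c'][1])/z['f'],-1]);o=z['T'][:3,3]
    return o+r*(h-o[2])/r[2]
E
python3 - <<'E'
from h import *
for n in ['top','side','wrist']:
    p=snap(n,n+'0'); print(n,p)
print(ctrl.get_obs())
E
```

```text
top {'vertical_fov': 55.831482543004014, 'cx': 253.15076181713246, 'cy': 188.41247499147403, 'cam_to_world': array([[ 0.02407797,  0.99610735, -0.08479621,  0.47951055],
       [-0.99943952,  0.02595799,  0.02113855, -0.02305345],
       [ 0.0232574 ,  0.08423971,  0.99617406,  1.00729324],
       [ 0.        ,  0.        ,  0.        ,  1.        ]])}
side {'vertical_fov': 51.29984193845469, 'cx': 252.10046959918085, 'cy': 188.86769303542596, 'cam_to_world': array([[ 0.98342361,  0.10574127, -0.14729831,  0.44428956],
       [-0.18040334,  0.65230108, -0.73617793, -0.6556905 ],
       [ 0.01823846,  0.75054786,  0.66056436,  0.65847371],
       [ 0.        ,  0.        ,  0.        ,  1.        ]])}
wrist {'vertical_fov': 58.953690413000885, 'cx': 254.4006209755052, 'cy': 192.28427431534075, 'mount': array([[-4.77022537e-04,  2.83863812e-01, -9.58864489e-01,
        -1.79448242e-01],
       [ 9.99999655e-01, -5.16623830e-04, -6.50428907e-04,
        -4.42713476e-05],
       [-6.80005473e-04, -9.58864469e-01, -2.83863467e-01,
        -8.37738744e-02],
       [ 0.00000000e+00,  0.00000000e+00,  0.00000000e+00,
         1.00000000e+00]])}
{'time_s': 0.15, 'qpos': array([-1.26959580e+00,  3.00333704e-01,  1.52142510e+00, -2.38634328e-05,
        1.32073229e+00, -6.65846760e-02]), 'joint_vel': array([ 0.00011981, -0.00247281, -0.00027853, -0.00024688, -0.00124872,
       -0.0013785 ]), 'tau': array([-3.81447835e-04, -5.31960905e+01, -3.52819026e+01,  7.08007277e-02,
        2.36025313e-02, -5.03480419e-05]), 'ee_pos': array([ 0.19769077, -0.51302384,  0.20502769]), 'eef_rot': array([-1.61165787,  1.56989759,  1.8977259 ]), 'force': array([0.49862054, 0.17951394, 0.89248558]), 'moment': array([ 0.01371782, -0.00932909,  0.02495709]), 'grip_width': 0.09396656869905635}
```

View pics/top0.png

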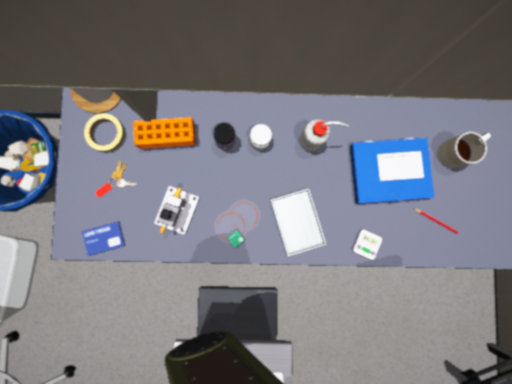

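View pics/side0.png

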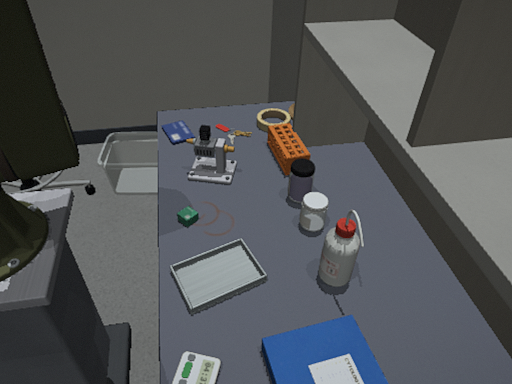

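The top view shows the post and head at about (176,210), the tray at (298,222), the jars at (224,133) and (261,136), the bottle at (317,132) and the green carton at (237,239). Next I'll enlarge the post area.

```bash
python3 - <<'E'
from h import *
z=load('top0');im=z['im'][170:270,130:260,::-1];cv2.imwrite('pics/tc.png',cv2.resize(im,None,fx=6,fy=6,interpolation=cv2.INTER_CUBIC)[:600])
s=load('side0');im=s['im'][110:195,160:260,::-1];cv2.imwrite('pics/sc.png',cv2.resize(im,None,fx=7,fy=7,interpolation=cv2.INTER_CUBIC))
P=cloud(z);
for r in range(180,240,4): print(r,' '.join('%4d'%(1000*P[r,c,2]) for c in range(148,206,3)))
Q=cloud(s)
for (u,v) in [(205,130),(198,180),(218,270),(303,190)]: print(Q[v,u])
for (u,v) in [(176,205),(298,222),(224,133),(261,136),(237,239)]: print(P[v,u])
E
```

```text
180    1    0   -2    0    2    0    1    1    0    0    0    0   -1    1    0   -1    0   -2    0   -1
184    2    0    3    2    0    0    1    0    0    0    0    1 1007    1    0    1    2    1   -2   -2
188   -2    3    2    3    0   -2    3   13   13    9   85   -2    0    1    0   -2   -2    0    0    0
192    0    0    0   -1    2    0    0   12   12   11   87   79    9    8    1    1    0   -1    1    0
196    1   -2    2    0    0    2   14   99   98   93   87   10   14   15   14   10    9    0    0    3
200    1   -1   -1    0    0    0    9   93   97   99   95 1007   53   15   14   12   12    2    0   -1
204    0    0    0    1    0   12   96   94   12   98   93   79   40   10   12   15   11    5    0    0
208    0    1    3    1   13   96   95   93   95   95   96   71   12   12   14   14    2   -1   -2    1
212    0    4   -3    0   10  137  135  134  118   97   88   10   14   11   15   12    0    2    4    1
216    2    1   -1   12  136  136  137  133   93   97   71   11    8   11    8    3    0    1    2    2
220    3    3    2   13   99   98   94   95   95   88   12   11   14   14   10    0    0    0    1   -1
224    2    4    1    8   14   98   91   95   95   67   10   11   15   10    0   -1    1    1    3   -1
228    1   -1    2    0    1   95    0    7   15    8   12   12   11    8    0    1   -1    3    2    0
232    0    3   -3    0   91   92    2    2    0    2   13   11   12    0    0   -1    0   -1    3    1
236    0    1   -2    2    0    1    0    1    2    0    0    0    1    0    2    3    0    2    0    2
[0.48888217 0.15370014 0.13478026]
[ 0.4612119   0.13530974 -0.00121151]
[ 0.47803894 -0.15777768  0.00358866]
[0.69767619 0.00653671 0.04372114]
[0.51037642 0.14946221 0.09695716]
[ 0.47494592 -0.17083054  0.00251554]
[0.69708813 0.03544268 0.09584623]
[ 0.69725402 -0.06010424  0.07372829]
[ 0.42560216 -0.00378076  0.02424546]
```

View pics/tc.png

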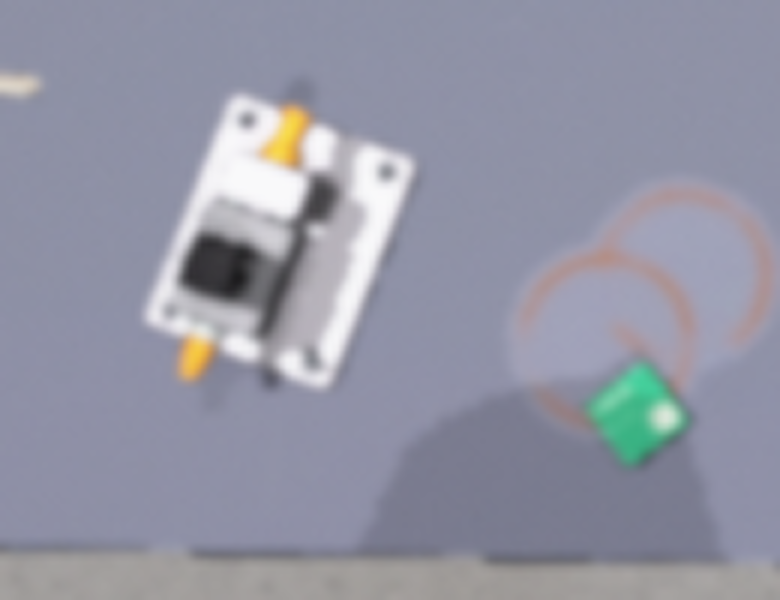

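View pics/sc.png

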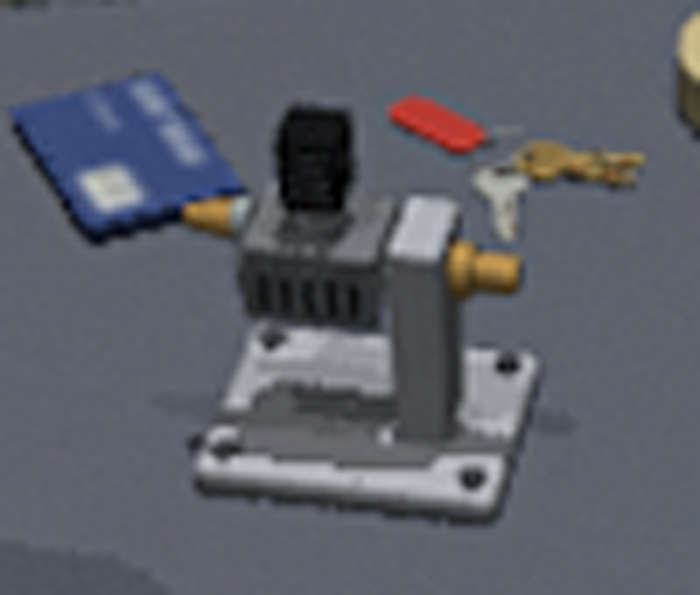

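```bash
python3 - <<'E'
from h import *
z=load('top0');P=cloud(z);im=z['im']
m=((P[...,2]>0.007)&(P[...,2]<0.018)|(P[...,2]>.05)&(P[...,2]<.1)).astype(np.uint8); b=np.zeros_like(m); b[180:240,145:205]=m[180:240,145:205]
q=(P[...,2]>0.006)&(P[...,2]<0.018)&(b>0)
pts=P[q][:,:2]; print(len(pts)); r=cv2.minAreaRect((pts*1000).astype(np.float32)); print(r)
# tray: rim points
g=np.zeros_like(m,bool); g[180:262,265:335]=True
t=(P[...,2]>0.012)&(P[...,2]<.026)&g
print(t.sum(), cv2.minAreaRect((P[t][:,:2]*1000).astype(np.float32)))
# button
bt=(P[...,2]>.125)&(P[...,2]<.15)&(b|1>0); bt[:180]=0;bt[240:]=0;bt[:,:145]=0;bt[:,205:]=0
print(bt.sum(), P[bt].mean(0), cv2.minAreaRect((P[bt][:,:2]*1000).astype(np.float32)))
o=ctrl.get_obs();M=R.from_euler('xyz',o['eef_rot']).as_matrix();print(M)
E
```

```text
729
((499.983154296875, 163.41473388671875), (89.93071746826172, 111.86640167236328), 70.89288330078125)
336 ((475.73455810546875, -169.19259643554688), (160.0566864013672, 110.38331604003906), 18.26034164428711)
102 [0.48703911 0.16702895 0.13540233] ((486.9759521484375, 167.9581298828125), (23.965194702148438, 24.044925689697266), 71.86284637451172)
[[-2.88618794e-04  3.59555021e-01 -9.33123842e-01]
 [ 8.51137326e-04 -9.33123454e-01 -3.59555135e-01]
 [-9.99999596e-01 -8.97990901e-04 -3.67137332e-05]]
```

Call:
{"name": "send_rows", "arguments": {"rows": [[[20, 45, 5, 0], [20, 45, 5, 0], [20, 45, 5, 0], [20, 45, 5, 0], [20, 45, 5, 0], [20, 45, 5, 0], [20, 45, 5, 0], [20, 45, 5, 0], [20, 45, 5, 0], [20, 45, 5, 0], [20, 45, 5, 0], [20, 45, 5, 0]]], "grip": 0}}

```text
time_s: 1.35
ee_pos: [0.4381, 0.029, 0.2657]
eef_rot: [2.56, 1.57, -0.214]
force: [0.6, -1.0, 0.4]
grip_width: 0.0469
```

```bash
python3 - <<'E'
from h import *
o=ctrl.get_obs();M=R.from_euler('xyz',o['eef_rot']).as_matrix();print(o['qpos'],M[:,1],M[:,2],o['ee_pos'])
E
```

```text
[-1.74165047e-02  3.43880228e-03  1.72127814e+00 -6.96496045e-05
  1.41652937e+00  1.18537211e+00] [ 3.59767196e-01 -9.33042082e-01  1.93986369e-04] [-9.33042038e-01 -3.59767241e-01 -2.95061824e-04] [0.43806215 0.02895664 0.26573823]
```

Call:
{"name": "send_rows", "arguments": {"rows": [[[5, 14, 0, 0.087], [5, 14, 0, 0.087], [5, 14, 0, 0.087], [5, 14, 0, 0.087], [5, 14, 0, 0.087], [5, 14, 0, 0.087], [5, 14, 0, 0.087], [5, 14, 0, 0.087], [5, 14, 0, 0.087], [4, 13, 0, 0.087], [0, 0, 0, 0], [0, 0, 0, 0]]], "grip": -0.1}}

```text
time_s: 2.55
ee_pos: [0.4866, 0.1656, 0.2652]
eef_rot: [-0.864, 1.57, -2.769]
force: [-0.3, -0.7, 0.1]
grip_width: 0.0517
```

```bash
python3 - <<'E'
from h import *
snap('wrist','w1'); o=ctrl.get_obs();M=R.from_euler('xyz',o['eef_rot']).as_matrix();print(o['qpos'],M[:,1],o['ee_pos'],o['grip_width'],o['force'],np.degrees(np.arctan2(M[1,1],M[0,1])))
z=load('w1');P=cloud(z)
bt=(P[...,2]>.128)&(P[...,2]<.145)&(np.hypot(P[...,0]-.487,P[...,1]-.167)<.03)
print(bt.sum(),P[bt].mean(0),cv2.minAreaRect((P[bt][:,:2]*1000).astype(np.float32)))
E
```

```text
[ 2.56331381e-01  1.78252323e-01  1.53199902e+00 -1.28319648e-04
  1.43162788e+00  5.91820119e-01] [ 9.44255361e-01 -3.29213891e-01 -1.66937091e-04] [0.48658843 0.16533411 0.26533662] 0.051588058184805566 [-0.38829265 -0.36792818 -0.06725309] -19.22106911818163
639 [0.48981684 0.16988964 0.13502185] ((489.5346374511719, 168.88314819335938), (24.555788040161133, 23.91496467590332), 70.54344940185547)
```

View pics/w1.png

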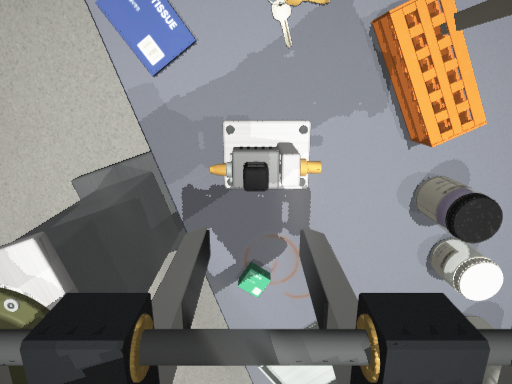

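Call:
{"name": "send_rows", "arguments": {"rows": [[[2, 3, -15, 0], [0, 0, -15, 0], [0, 0, -15, 0], [0, 0, -15, 0], [0, 0, -15, 0], [0, 0, -15, 0], [0, 0, -15, 0], [0, 0, -10, 0], [0, 0, 0, 0], [0, 0, 0, 0]]]}}

```text
time_s: 3.6
ee_pos: [0.4889, 0.1686, 0.151]
eef_rot: [2.121, 1.57, 0.217]
force: [0.3, -1.0, -0.1]
grip_width: 0.0518
```

```bash
python3 - <<'E'
from h import *
z=load('w1');P=cloud(z)
u=np.array([.945,-.327]);v=np.array([.327,.945])
d=P[...,:2]-[.4885,.1685];a=d@u;b=d@v
m=(P[...,2]>.085)&(P[...,2]<.11)&(abs(a)<.022)&(abs(b)<.018)&(abs(a)>.014)
print('headtop',np.percentile(P[m][:,2],[10,50,90]),m.sum())
m=(P[...,2]>.128)&(P[...,2]<.145)&(abs(a)<.03)&(abs(b)<.03)
print('btn a,b range',np.percentile(a[m],[2,98]),np.percentile(b[m],[2,98]),np.median(P[m][:,2]))
o=ctrl.get_obs();M=R.from_euler('xyz',o['eef_rot']).as_matrix();print(o['ee_pos'],o['force'])
snap('wrist','w2')
z=load('w2');P=cloud(z);d=P[...,:2]-o['ee_pos'][:2];a=d@u;b=d@v
m=(P[...,2]>.128)&(P[...,2]<.142)&(abs(a)<.018)&(abs(b)<.03)
print('btn rel tcp a,b',np.percentile(a[m],[2,98]),np.percentile(b[m],[2,98]),np.median(P[m][:,2]))
E
```

```text
headtop [0.09434279 0.095261   0.09616578] 505
btn a,b range [-0.01098979  0.01258833] [-0.01102363  0.01259159] 0.13545307226579506
[0.48892757 0.16859737 0.15096394] [ 0.25976175 -1.02789068 -0.07623023]
btn rel tcp a,b [-0.01098204  0.01165018] [-0.00930266  0.01253905] 0.13548457907798825
```

View pics/w2.png

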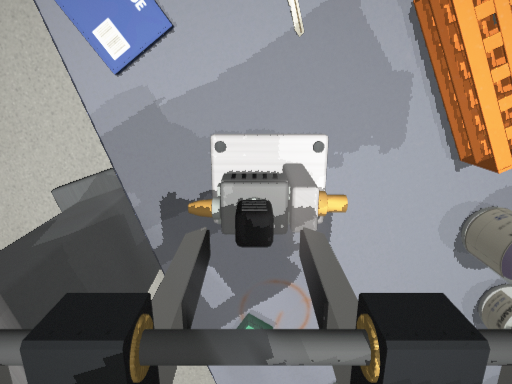

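Call:
{"name": "send_rows", "arguments": {"rows": [[[0, 1, -10, 0], [0, 0, -10, 0], [0, 0, -10, 0], [0, 0, -6, 0], [0, 0, -4, 0], [0, 0, -2, 0], [0, 0, 0, 0], [0, 0, 0, 0]]]}}

```text
time_s: 4.45
ee_pos: [0.4889, 0.1698, 0.1087]
eef_rot: [2.091, 1.57, 0.187]
force: [-0.6, -0.7, 0.4]
grip_width: 0.0515
```

Call:
{"name": "send_rows", "arguments": {"rows": [[[0, 0, 0, 0], [0, 0, 0, 0], [0, 0, 0, 0], [0, 0, 0, 0], [0, 0, 0, 0], [0, 0, 0, 0], [0, 0, 0, 0], [0, 0, 0, 0]]], "grip": 0.6, "newtons": 5}}

```text
time_s: 5.25
ee_pos: [0.4888, 0.1698, 0.1085]
eef_rot: [2.017, 1.571, 0.113]
force: [-0.9, -0.1, 0.4]
grip_width: 0.0238
```

Call:
{"name": "send_rows", "arguments": {"rows": [[[0, 0, 0, 0], [0, 0, 0, 0], [0, 0, 0, 0], [0, 0, 0, 0]]], "grip": 1, "newtons": 20}}

```text
time_s: 5.65
ee_pos: [0.4888, 0.1698, 0.1085]
eef_rot: [2.09, 1.571, 0.186]
force: [0.2, -0.6, 1.9]
grip_width: 0.0238
```

Call:
{"name": "send_rows", "arguments": {"rows": [[[0, 0, 0, 0], [0, 0, 0, 0], [0, 0, 0, 0], [0, 0, 0, 0]]], "grip": 1, "newtons": 35}}

```text
time_s: 6.05
ee_pos: [0.4888, 0.1698, 0.1085]
eef_rot: [2.019, 1.571, 0.115]
force: [0.2, 0.1, 2.3]
grip_width: 0.0238
```

```bash
python3 - <<'E'
from h import *
o=ctrl.get_obs();print(o)
snap('side','s2')
im=load('s2')['im'][90:200,150:270,::-1];cv2.imwrite('pics/s2c.png',cv2.resize(im,None,fx=5,fy=5,interpolation=cv2.INTER_CUBIC))
E
```

```text
{'time_s': 6.05, 'qpos': array([ 2.63536220e-01,  3.31860759e-01,  1.71941835e+00, -2.89112384e-05,
        1.09014181e+00,  5.96546703e-01]), 'joint_vel': array([-0.00160879,  0.00139481, -0.00131251,  0.00065914,  0.00061701,
        0.00113064]), 'tau': array([ 3.31364125e-01, -4.97444201e+01, -3.01861203e+01,  2.09422773e-01,
        1.25501622e-01, -1.89007398e-03]), 'ee_pos': array([0.48882469, 0.16979219, 0.10851294]), 'eef_rot': array([2.01915755, 1.57062268, 0.1153641 ]), 'force': array([0.20629069, 0.12385669, 2.32227933]), 'moment': array([-0.07255621, -0.20316249, -0.0218199 ]), 'grip_width': 0.023759135445800352}
```

View pics/s2c.png

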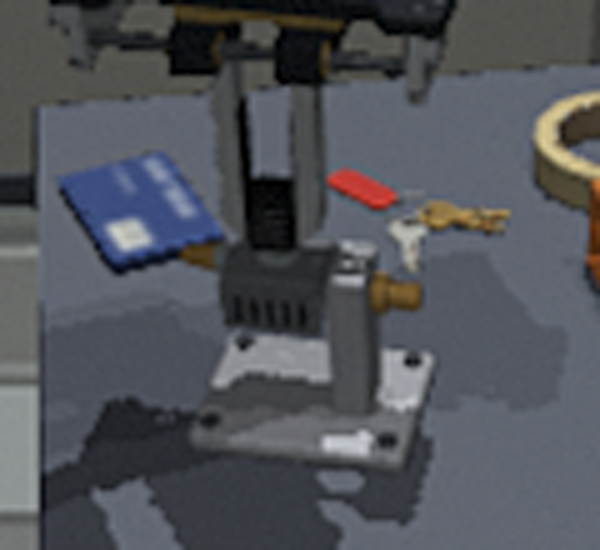

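The button is held between the pads at 23.8 mm with little side force. Next I'll press in small steps.

Call:
{"name": "send_rows", "arguments": {"rows": [[[0, 0, -1, 0], [0, 0, 0, 0], [0, 0, 0, 0]]]}}

```text
time_s: 6.4
ee_pos: [0.4888, 0.1698, 0.1073]
eef_rot: [2.282, 1.571, 0.378]
force: [2.0, -0.8, 0.4]
grip_width: 0.0237
```

Call:
{"name": "send_rows", "arguments": {"rows": [[[0, 0, -1, 0], [0, 0, 0, 0], [0, 0, 0, 0]]]}}

```text
time_s: 6.7
ee_pos: [0.4888, 0.1698, 0.1066]
eef_rot: [2.131, 1.571, 0.227]
force: [0.7, -0.6, 4.4]
grip_width: 0.0239
```

Call:
{"name": "send_rows", "arguments": {"rows": [[[0, 0, -1, 0], [0, 0, 0, 0], [0, 0, 0, 0]]]}}

```text
time_s: 7.0
ee_pos: [0.4888, 0.1698, 0.1055]
eef_rot: [2.219, 1.571, 0.315]
force: [0.5, 0.2, 5.1]
grip_width: 0.024
```

Call:
{"name": "send_rows", "arguments": {"rows": [[[0, 0, -1, 0], [0, 0, 0, 0], [0, 0, 0, 0]]]}}

```text
time_s: 7.3
ee_pos: [0.4888, 0.1698, 0.1046]
eef_rot: [2.122, 1.571, 0.218]
force: [0.1, -0.0, 5.8]
grip_width: 0.0235
```

Call:
{"name": "send_rows", "arguments": {"rows": [[[0, 0, -1, 0], [0, 0, 0, 0], [0, 0, 0, 0]]]}}

```text
time_s: 7.6
ee_pos: [0.4888, 0.1698, 0.1036]
eef_rot: [2.212, 1.571, 0.308]
force: [0.3, -0.8, 6.4]
grip_width: 0.0238
```

Call:
{"name": "send_rows", "arguments": {"rows": [[[0, 0, -1, 0], [0, 0, 0, 0], [0, 0, 0, 0]]]}}

```text
time_s: 7.9
ee_pos: [0.4888, 0.1698, 0.1027]
eef_rot: [2.16, 1.57, 0.256]
force: [-0.1, -0.7, 6.9]
grip_width: 0.0235
```

Call:
{"name": "send_rows", "arguments": {"rows": [[[0, 0, -1, 0], [0, 0, 0, 0], [0, 0, 0, 0]]]}}

```text
time_s: 8.2
ee_pos: [0.4888, 0.1698, 0.1017]
eef_rot: [2.192, 1.571, 0.289]
force: [-0.1, -0.5, 6.8]
grip_width: 0.0237
```

Call:
{"name": "send_rows", "arguments": {"rows": [[[0, 0, -0.5, 0], [0, 0, 0, 0], [0, 0, 0, 0]]]}}

```text
time_s: 8.5
ee_pos: [0.4888, 0.1698, 0.1012]
eef_rot: [2.207, 1.571, 0.303]
force: [-1.3, -0.4, 7.2]
grip_width: 0.0239
```

Call:
{"name": "send_rows", "arguments": {"rows": [[[0, 0, -0.3, 0], [0, 0, 0, 0], [0, 0, 0, 0]]]}}

```text
time_s: 8.8
ee_pos: [0.4889, 0.1698, 0.1009]
eef_rot: [2.145, 1.57, 0.241]
force: [-0.4, -1.7, 7.4]
grip_width: 0.024
```

Call:
{"name": "send_rows", "arguments": {"rows": [[[0, 0, -0.5, 0], [0, 0, 0, 0], [0, 0, 0, 0]]]}}

```text
time_s: 9.1
ee_pos: [0.4888, 0.1698, 0.1005]
eef_rot: [2.308, 1.57, 0.405]
force: [-0.5, -0.8, 8.3]
grip_width: 0.0239
```

Call:
{"name": "send_rows", "arguments": {"rows": [[[0, 0, -0.3, 0], [0, 0, 0, 0], [0, 0, 0, 0]]]}}

```text
time_s: 9.4
ee_pos: [0.4888, 0.1698, 0.1002]
eef_rot: [2.254, 1.57, 0.351]
force: [-1.1, -1.0, 9.0]
grip_width: 0.0233
```

Call:
{"name": "send_rows", "arguments": {"rows": [[[0, 0, -0.3, 0], [0, 0, 0, 0], [0, 0, 0, 0]]]}}

```text
time_s: 9.7
ee_pos: [0.4889, 0.1699, 0.1002]
eef_rot: [2.269, 1.57, 0.365]
force: [-2.5, -0.5, 12.2]
grip_width: 0.0236
```

Hard stop reached at 12.2 N. Now the pull along -x of the post, direction (-0.945, 0.327), starting small.

Call:
{"name": "send_rows", "arguments": {"rows": [[[-0.9, 0.3, 0, 0], [-0.9, 0.3, 0, 0], [0, 0, 0, 0]]]}}

```text
time_s: 10.0
ee_pos: [0.4879, 0.1703, 0.1003]
eef_rot: [1.932, 1.568, 0.028]
force: [3.3, -2.4, 8.6]
grip_width: 0.0234
```

Call:
{"name": "send_rows", "arguments": {"rows": [[[-1.9, 0.65, 0, 0], [-1.9, 0.65, 0, 0]]]}}

```text
time_s: 10.2
ee_pos: [0.4843, 0.1717, 0.1004]
eef_rot: [1.988, 1.568, 0.084]
force: [4.5, -1.7, 8.0]
grip_width: 0.0237
```

Call:
{"name": "send_rows", "arguments": {"rows": [[[-1.9, 0.65, 0, 0], [-1.9, 0.65, 0, 0]]]}}

```text
time_s: 10.4
ee_pos: [0.4805, 0.173, 0.1004]
eef_rot: [2.001, 1.568, 0.097]
force: [5.0, -1.0, 7.5]
grip_width: 0.0238
```

Call:
{"name": "send_rows", "arguments": {"rows": [[[0, 0, -0.3, 0], [0, 0, 0, 0]]]}}

```text
time_s: 10.6
ee_pos: [0.4803, 0.1731, 0.1002]
eef_rot: [2.063, 1.568, 0.159]
force: [3.5, -2.0, 11.3]
grip_width: 0.0239
```

Call:
{"name": "send_rows", "arguments": {"rows": [[[0, 0, -0.2, 0], [0, 0, 0, 0]]]}}

```text
time_s: 10.8
ee_pos: [0.4803, 0.1731, 0.1002]
eef_rot: [2.063, 1.568, 0.159]
force: [1.7, -1.1, 13.3]
grip_width: 0.0236
```

Call:
{"name": "send_rows", "arguments": {"rows": [[[-1.9, 0.65, 0, 0], [-1.9, 0.65, 0, 0]]]}}

```text
time_s: 11.0
ee_pos: [0.477, 0.1743, 0.1002]
eef_rot: [2.01, 1.567, 0.106]
force: [6.1, -2.8, 9.3]
grip_width: 0.0236
```

Call:
{"name": "send_rows", "arguments": {"rows": [[[-1.9, 0.65, 0, 0], [-1.9, 0.65, 0, 0]]]}}

```text
time_s: 11.2
ee_pos: [0.4732, 0.1756, 0.1002]
eef_rot: [2.018, 1.567, 0.115]
force: [6.2, -1.5, 9.7]
grip_width: 0.0236
```

Call:
{"name": "send_rows", "arguments": {"rows": [[[-1.9, 0.65, 0, 0], [-1.9, 0.65, 0, 0]]]}}

```text
time_s: 11.4
ee_pos: [0.4694, 0.177, 0.1002]
eef_rot: [2.021, 1.567, 0.117]
force: [5.3, -1.9, 9.1]
grip_width: 0.0235
```

Call:
{"name": "send_rows", "arguments": {"rows": [[[-1.9, 0.65, -0.2, 0], [-1.9, 0.65, 0, 0]]]}}

```text
time_s: 11.6
ee_pos: [0.4659, 0.1783, 0.1002]
eef_rot: [2.028, 1.566, 0.124]
force: [6.6, -2.3, 11.1]
grip_width: 0.0241
```

Call:
{"name": "send_rows", "arguments": {"rows": [[[-1.9, 0.65, 0, 0], [-1.9, 0.65, 0, 0]]]}}

```text
time_s: 11.8
ee_pos: [0.462, 0.1796, 0.1002]
eef_rot: [2.036, 1.566, 0.132]
force: [6.1, -2.6, 10.3]
grip_width: 0.0241
```

Call:
{"name": "send_rows", "arguments": {"rows": [[[-1.9, 0.65, 0, 0], [-1.9, 0.65, 0, 0]]]}}

```text
time_s: 12.0
ee_pos: [0.4582, 0.1809, 0.1001]
eef_rot: [2.025, 1.566, 0.121]
force: [7.0, -2.0, 10.8]
grip_width: 0.0241
```

Call:
{"name": "send_rows", "arguments": {"rows": [[[-1.9, 0.65, 0, 0], [-1.9, 0.65, 0, 0]]]}}

```text
time_s: 12.2
ee_pos: [0.4544, 0.1822, 0.1001]
eef_rot: [2.035, 1.566, 0.131]
force: [6.6, -2.9, 10.1]
grip_width: 0.0238
```

Call:
{"name": "send_rows", "arguments": {"rows": [[[-1.9, 0.65, 0, 0], [-1.9, 0.65, 0, 0]]]}}

```text
time_s: 12.4
ee_pos: [0.4505, 0.1835, 0.1]
eef_rot: [2.029, 1.566, 0.125]
force: [6.4, -2.7, 8.5]
grip_width: 0.0236
```

Call:
{"name": "send_rows", "arguments": {"rows": [[[-1.9, 0.65, 0, 0], [-1.9, 0.65, 0, 0]]]}}

```text
time_s: 12.6
ee_pos: [0.4467, 0.1848, 0.1]
eef_rot: [2.03, 1.566, 0.126]
force: [6.1, -1.3, 11.2]
grip_width: 0.0237
```

Call:
{"name": "send_rows", "arguments": {"rows": [[[-1.9, 0.65, 0.2, 0], [-1.9, 0.65, 0, 0]]]}}

```text
time_s: 12.8
ee_pos: [0.4426, 0.1861, 0.1]
eef_rot: [2.028, 1.567, 0.124]
force: [5.1, -2.5, 8.2]
grip_width: 0.0236
```

Call:
{"name": "send_rows", "arguments": {"rows": [[[-1.9, 0.65, 0.2, 0], [-1.9, 0.65, 0, 0]]]}}

```text
time_s: 13.0
ee_pos: [0.4386, 0.1874, 0.1]
eef_rot: [2.051, 1.568, 0.147]
force: [1.0, -0.9, -4.1]
grip_width: 0.024
```

Call:
{"name": "send_rows", "arguments": {"rows": [[[-1.9, 0.65, 0.2, 0], [-1.9, 0.65, 0, 0]]]}}

```text
time_s: 13.2
ee_pos: [0.4329, 0.1885, 0.0988]
eef_rot: [-0.992, 1.569, -2.896]
force: [0.0, 0.8, -2.0]
grip_width: 0.0238
```

Call:
{"name": "send_rows", "arguments": {"rows": [[[-1.9, 0.65, 0.2, 0], [-1.9, 0.65, 0, 0], [0, 0, 0, 0]]]}}

```text
time_s: 13.5
ee_pos: [0.4296, 0.19, 0.0995]
eef_rot: [-1.017, 1.57, -2.921]
force: [0.0, 0.4, -2.6]
grip_width: 0.024
```

```bash
python3 - <<'E'
from h import *
snap('side','s3')
im=load('s3')['im'][90:200,150:270,::-1];cv2.imwrite('pics/s3c.png',cv2.resize(im,None,fx=5,fy=5,interpolation=cv2.INTER_CUBIC))
E
```

```text
(no output)
```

View pics/s3c.png

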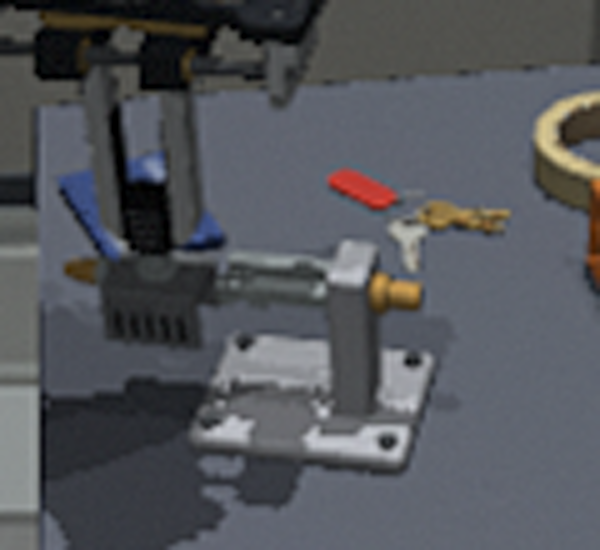

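The head is clear of the bars and hanging level (about (150,300) in the crop). Next: move clear, lift, and carry it to the tray.

Call:
{"name": "send_rows", "arguments": {"rows": [[[-3, 1, 0, 0], [-5, 1.7, 1, 0], [-3, 1, 4, 0], [0, 0, 8, 0], [0, 0, 12, 0], [0, 0, 15, 0], [0, 0, 15, 0], [0, 0, 15, 0], [0, 0, 8, 0], [0, 0, 4, 0], [0, 0, 0, 0]]]}}

```text
time_s: 14.65
ee_pos: [0.4191, 0.1936, 0.182]
eef_rot: [2.232, 1.57, 0.328]
force: [-0.2, 0.3, -2.7]
grip_width: 0.0237
```

Call:
{"name": "send_rows", "arguments": {"rows": [[[1, -8, 0, 0], [3, -18, 0, 0], [5, -30, 0, 0], [6, -36, 0, 0], [6, -36, 0, 0], [6, -36, 0, 0], [6, -36, 0, 0], [6, -36, 0, 0], [6, -36, 0, 0], [6, -36, 0, 0], [5, -30, 0, 0], [3, -15, 0, 0]]]}}

```text
time_s: 15.85
ee_pos: [0.4775, -0.1618, 0.1809]
eef_rot: [-1.457, 1.57, 2.921]
force: [-0.5, 0.1, -2.0]
grip_width: 0.0236
```

Call:
{"name": "send_rows", "arguments": {"rows": [[[1, -8, 0, 0], [0, -2, 0, 0], [0, 0, 0, 0], [0, 0, 0, 0]]]}}

```text
time_s: 16.25
ee_pos: [0.4789, -0.1685, 0.1817]
eef_rot: [-2.762, 1.571, 1.619]
force: [0.0, 0.3, -2.7]
grip_width: 0.0238
```

```bash
python3 - <<'E'
from h import *
print(ctrl.get_obs()['ee_pos'],ctrl.get_obs()['force'])
snap('side','s4');snap('wrist','w4')
cv2.imwrite('pics/s4c.png',cv2.resize(load('s4')['im'][130:320,130:290,::-1],None,fx=3,fy=3,interpolation=cv2.INTER_CUBIC))
E
```

```text
[ 0.47893621 -0.16849601  0.18169059] [ 0.02699371  0.31959366 -2.66392269]
```

View pics/s4c.png

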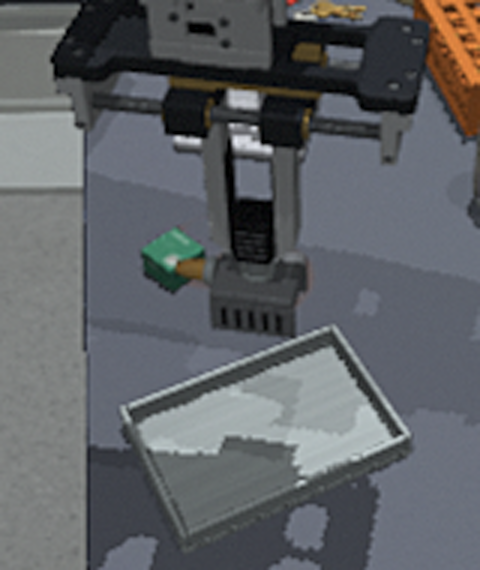

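View pics/w4.png

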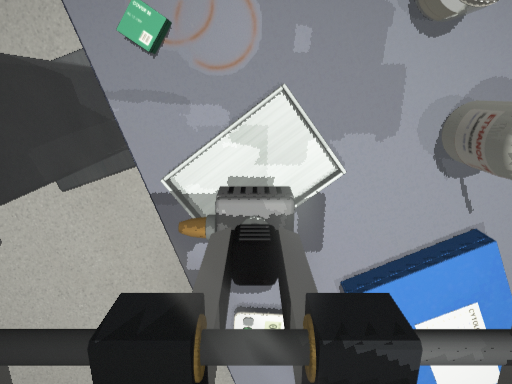

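```bash
python3 - <<'E'
from h import *
t=np.array([.4789,-.1685])
for n in ['s4','w4']:
    z=load(n);P=cloud(z);d=P[...,:2]-t;u=np.array([.945,-.327]);v=np.array([.327,.945])
    a=d@u;b=d@v
    m=(abs(a)<.024)&(abs(b)<.02)&(P[...,2]>.09)&(P[...,2]<.178)
    h,e=np.histogram(P[m][:,2],bins=np.arange(.09,.18,.004));print(n,list(zip((e*1000).astype(int),h)))
    m=(a<-.026)&(a>-.05)&(abs(b)<.02)&(P[...,2]>.09)&(P[...,2]<.2);print('jet',np.percentile(P[m][:,2],[5,50,95]) if m.sum() else 0)
E
```

```text
s4 [(np.int64(90), np.int64(0)), (np.int64(94), np.int64(0)), (np.int64(98), np.int64(0)), (np.int64(102), np.int64(0)), (np.int64(106), np.int64(0)), (np.int64(110), np.int64(0)), (np.int64(114), np.int64(0)), (np.int64(118), np.int64(0)), (np.int64(122), np.int64(0)), (np.int64(126), np.int64(1)), (np.int64(130), np.int64(4)), (np.int64(134), np.int64(5)), (np.int64(138), np.int64(2)), (np.int64(142), np.int64(0)), (np.int64(146), np.int64(1)), (np.int64(150), np.int64(3)), (np.int64(154), np.int64(4)), (np.int64(158), np.int64(278)), (np.int64(162), np.int64(53)), (np.int64(166), np.int64(12)), (np.int64(170), np.int64(4)), (np.int64(174), np.int64(4))]
jet [0.15372592 0.16065185 0.16376516]
w4 [(np.int64(90), np.int64(0)), (np.int64(94), np.int64(0)), (np.int64(98), np.int64(0)), (np.int64(102), np.int64(0)), (np.int64(106), np.int64(0)), (np.int64(110), np.int64(0)), (np.int64(114), np.int64(0)), (np.int64(118), np.int64(0)), (np.int64(122), np.int64(0)), (np.int64(126), np.int64(11)), (np.int64(130), np.int64(91)), (np.int64(134), np.int64(58)), (np.int64(138), np.int64(62)), (np.int64(142), np.int64(79)), (np.int64(146), np.int64(88)), (np.int64(150), np.int64(120)), (np.int64(154), np.int64(127)), (np.int64(158), np.int64(1864)), (np.int64(162), np.int64(316)), (np.int64(166), np.int64(17)), (np.int64(170), np.int64(0)), (np.int64(174), np.int64(0))]
jet [0.15705337 0.16153663 0.16486318]
```

Call:
{"name": "send_rows", "arguments": {"rows": [[[0, 0, -8, 0], [0, 0, -14, 0], [0, 0, -16, 0], [0, 0, -16, 0], [0, 0, -16, 0], [0, 0, -16, 0], [0, 0, -12, 0], [0, 0, -8, 0], [0, 0, -6, 0], [0, 0, -3, 0], [0, 0, 0, 0]]]}}

```text
time_s: 17.45
ee_pos: [0.479, -0.1694, 0.0666]
eef_rot: [-1.843, 1.571, 2.537]
force: [0.5, 0.4, -2.7]
grip_width: 0.0236
```

Call:
{"name": "send_rows", "arguments": {"rows": [[[0, 0, -1, 0], [0, 0, -1, 0], [0, 0, -1, 0], [0, 0, -1, 0], [0, 0, 0, 0]]]}}

```text
time_s: 17.95
ee_pos: [0.4789, -0.1694, 0.0625]
eef_rot: [-1.426, 1.571, 2.954]
force: [0.0, -0.5, -2.4]
grip_width: 0.0238
```

Call:
{"name": "send_rows", "arguments": {"rows": [[[0, 0, -1, 0], [0, 0, -1, 0], [0, 0, -1, 0], [0, 0, 0, 0]]]}}

```text
time_s: 18.35
ee_pos: [0.4789, -0.1694, 0.0595]
eef_rot: [-1.638, 1.57, 2.741]
force: [0.2, -0.1, -2.6]
grip_width: 0.0239
```

Call:
{"name": "send_rows", "arguments": {"rows": [[[0, 0, -1, 0], [0, 0, -1, 0], [0, 0, -1, 0], [0, 0, 0, 0]]]}}

```text
time_s: 18.75
ee_pos: [0.4789, -0.1694, 0.0566]
eef_rot: [-0.975, 1.571, -2.879]
force: [0.1, 1.1, -2.6]
grip_width: 0.0234
```

Call:
{"name": "send_rows", "arguments": {"rows": [[[0, 0, -1, 0], [0, 0, -1, 0], [0, 0, 0, 0]]]}}

```text
time_s: 19.05
ee_pos: [0.479, -0.1694, 0.0547]
eef_rot: [1.374, 1.571, -0.53]
force: [-0.3, 0.4, 0.6]
grip_width: 0.024
```

Call:
{"name": "send_rows", "arguments": {"rows": [[[0, 0, -1, 0], [0, 0, -1, 0], [0, 0, 0, 0]]]}}

```text
time_s: 19.35
ee_pos: [0.479, -0.1694, 0.0525]
eef_rot: [0.993, 1.571, -0.911]
force: [0.1, 0.7, 0.8]
grip_width: 0.0234
```

```bash
python3 - <<'E'
from h import *
print(ctrl.get_obs()['ee_pos'],ctrl.get_obs()['force'])
snap('side','s5')
cv2.imwrite('pics/s5c.png',cv2.resize(load('s5')['im'][170:320,150:290,::-1],None,fx=4,fy=4,interpolation=cv2.INTER_CUBIC))
E
```

```text
[ 0.47896773 -0.16943602  0.05252366] [0.1147501  0.68189396 0.76171984]
```

View pics/s5c.png

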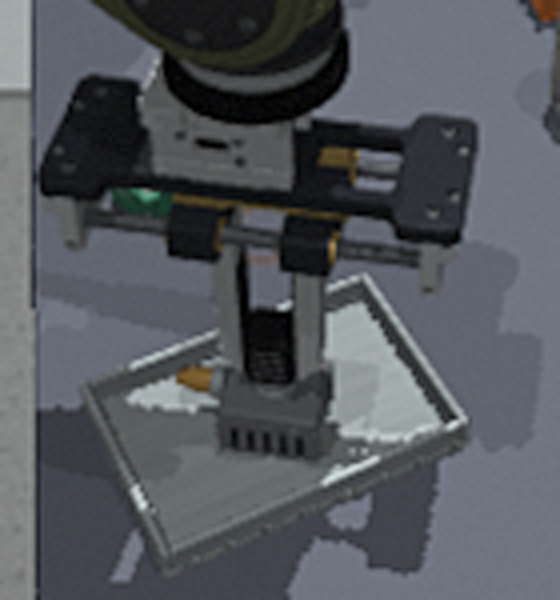

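It stands on the tray floor; the force changed from -2.6 to +0.7 N. Releasing now.

Call:
{"name": "send_rows", "arguments": {"rows": [[[0, 0, 0, 0], [0, 0, 0, 0], [0, 0, 0, 0]]], "newtons": 5}}

```text
time_s: 19.7
ee_pos: [0.4789, -0.1694, 0.0525]
eef_rot: [-1.807, 1.571, 2.573]
force: [-0.1, 0.2, -1.7]
grip_width: 0.0241
```

Call:
{"name": "send_rows", "arguments": {"rows": [[[0, 0, 0, 0], [0, 0, 0, 0], [0, 0, 0, 0], [0, 0, 0, 0], [0, 0, 0, 0], [0, 0, 0, 0], [0, 0, 0, 0], [0, 0, 0, 0]]], "grip": 0}}

```text
time_s: 20.5
ee_pos: [0.479, -0.1694, 0.0526]
eef_rot: [-0.478, 1.571, -2.381]
force: [0.4, 0.9, 0.2]
grip_width: 0.047
```

Call:
{"name": "send_rows", "arguments": {"rows": [[[0, 0, 4, 0], [0, 0, 8, 0], [0, 0, 15, 0], [0, 0, 20, 0], [0, 0, 25, 0], [0, 0, 25, 0], [0, 0, 25, 0], [0, 0, 15, 0], [0, 0, 10, 0], [0, 0, 4, 0], [0, 0, 0, 0], [0, 0, 0, 0]]]}}

```text
time_s: 21.7
ee_pos: [0.4787, -0.1693, 0.2029]
eef_rot: [-1.643, 1.57, 2.736]
force: [0.7, 0.5, -1.0]
grip_width: 0.0475
```

```bash
python3 - <<'E'
from h import *
print(ctrl.get_obs()['ee_pos'],ctrl.get_obs()['force'],ctrl.get_obs()['time_s'])
snap('side','s6'); snap('wrist','w6')
cv2.imwrite('pics/s6c.png',cv2.resize(load('s6')['im'][150:310,150:300,::-1],None,fx=3.7,fy=3.7,interpolation=cv2.INTER_CUBIC))
z=load('w6');P=cloud(z);t=np.array([.479,-.1694]);d=P[...,:2]-t;u=np.array([.945,-.327]);v=np.array([.327,.945]);a=d@u;b=d@v
m=(abs(a)<.024)&(abs(b)<.03)&(abs(a)>.013)&(P[...,2]>.027)&(P[...,2]<.045)
A=np.c_[P[m][:,:2]-t,np.ones(m.sum())];k=np.linalg.lstsq(A,P[m][:,2],rcond=None)[0];print('top',np.median(P[m][:,2]),'slope',k)
E
```

```text
[ 0.47869029 -0.16930051  0.20292477] [ 0.68309106  0.46799159 -1.02940912] 21.7
top 0.0360924457342052 slope [-0.00811684 -0.03304398  0.03591276]
```

View pics/s6c.png

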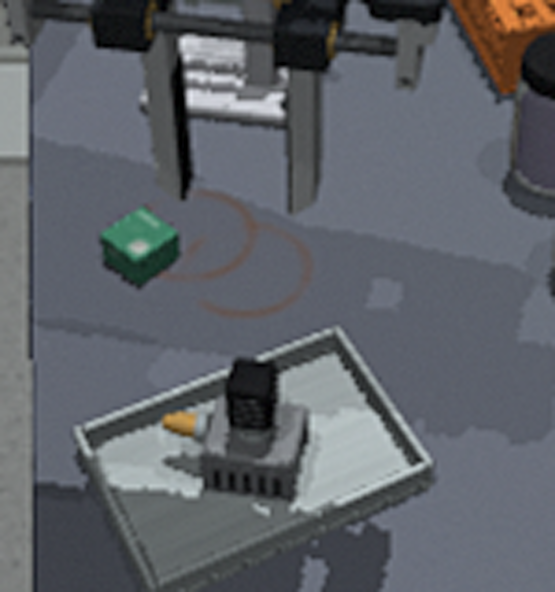

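View pics/w6.png

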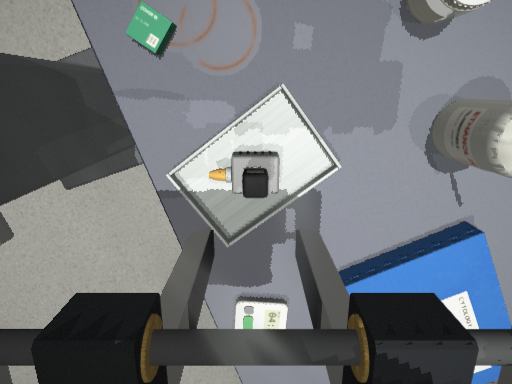

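The head stands level near the middle of the tray (wrist view (255,178)), with its top at 36 mm, which is the expected 4 + 32. The carton, jar and bottle look undisturbed, so I'm handing in.

```bash
python3 - <<'E'
from h import *
P0=cloud(load('side0'))
Q=cloud(load('s6'))
for n,u,v in [('carton',188,214),('stain',302,167),('cup',316,200),('bottle',338,265)]:print(n,np.round((Q[v,u]-P0[v,u])*1000,1))
print(ctrl.hand_in())
E
```

```text
carton [ 0.  -0.3  0.3]
stain [ 0.  0. -0.]
cup [-0.3 -0.7  0.7]
bottle [-0.4 -0.6  0.9]
the job is handed in; nothing more can be done
None
```

The rinse head is off its post and standing in the tray, released. I handed the job in at about 22 s; no verdict is reported.

- **Drawing off:** I gripped the button by its sides and pressed it to its hard stop at about 12 N. I then drew the head level along the saddle until it came free. During the pull the push was mostly 8 to 13 N, so it dipped below the asked-for 10 N: briefly to 7.5 N before I corrected it, and to about 8 N again towards the end of the saddle. The sideways pull reached only about 7 N.
- **Leaving the bars:** the head dropped a little in the grip as it came clear, because the button drew out. This was after it had passed the 36–54 mm stretch at saddle height. I inferred that height from the tool pose and did not measure the head itself there.
- **Setting down:** the force on the tool went from −2.6 N hanging to about +0.8 N as the feet touched, so it was a gentle landing.
- **Last checks:**
  - The head's top is 36 mm above the worktop, as expected for standing on its feet on the tray floor.
  - It is tilted by about 2° at most and sits near the tray centre.
  - The gripper is open and 15 cm above where it let go.
  - At one checked point on each, the jars, bottle and carton show changes of 1 mm or less.
- **Disagreement:** the top and wrist cameras differed by about 2.5 mm on where the button was. I used a point between the two, and the grip closed with almost no side force.

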